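# Close the casting mould on its dowels and hold it shut

## Task

Get the small two-part casting mould closed: first slide the red transport-lock knob away from the mould block, all the way to its end stop. Then pick up the loose blue upper half, fit it the right way round over the two dowels of the lower half (large hole over large dowel, yellow marks together) and press it down against the sprung plate until the two halves meet flush. Finish while still holding the pair firmly pressed shut with the gripper, and leave the other things on the desk where they are.

Things in the scene. Friction and masses are not known exactly. Their poses are not given: they have to be found in the camera images.
- mould_base: lower mould half on a fixed grey base plate 10 mm thick (x -100..+85, y -58..+58 mm). Origin at desk level, z up. Aluminium lower half 76 (x) x 96 (y) mm centred at x = +38 mm, top face 34 mm above the desk; two steel dowels with tapered noses stand 18 mm above it, a sprung brass plate (42 x 32 mm) in its middle. The lock's rails run along x on the -x side.
- parting_face (a point): centre of the lower half's top face, 34 mm above the desk; axes as mould_base
- dowel_big (a point): foot of the large dowel (14 mm diameter), on the parting face, 34 mm to +y of its centre; a yellow mark is beside it
- dowel_small (a point): foot of the small dowel (9 mm diameter), on the parting face, 34 mm to -y of its centre
- lock_slide (a joint): transport lock, m: 0 = locked, its blade (16 x 5 mm, underside 42 mm above the desk) over the sprung plate so the upper half cannot go down; 0.055 = at the end stop, blade clear. Grows as the knob moves along -x of mould_base. Stays where left, friction 2.5 N. Starts between 0 and 0.012.
- lock_knob (a point): on the axis of the red round upright knob of the lock (18 mm diameter, grip surface from 50 to 77 mm above the desk), 65 mm above the desk; under the knob is a dark carriage 24 x 26 mm whose top is 46 mm above the desk
- stripper_plate (a joint): how far the sprung plate is pushed down, m: 0 = 6 mm above the parting face; 0.006 = level with it (halves closed). The spring pushes up with 5 N at 0 and 10 N at 0.006, so it lifts the unheld upper half open.
- mould_top: loose blue upper half, 0.25 kg, right side up. Plate 76 (x) x 96 (y) x 20 mm, two through holes; on top a central grip rib 22 mm thick (x), 48 mm long (y), from 20 to 52 mm above the underside. Origin: centre of the underside, z up. Seated, its axes are parallel to mould_base's and its origin is on parting_face.
- hole_big (a point): centre of the large hole (16 mm diameter, yellow mark beside it) at the underside of mould_top, 34 mm to +y of its origin
- hole_small (a point): centre of the small hole (11 mm diameter) at the underside of mould_top, 34 mm to -y of its origin
- slide_box: bystander: brown wooden box 66 x 89 x 31 mm, origin under its centre
- dropper_bottle: bystander: brown dropper bottle, 30 mm diameter, 97 mm tall, origin under its centre
- red_stopper: bystander: red rubber stopper, 24 mm diameter, 25 mm tall, origin under its centre
- cuvette_box: bystander: black block with two clear cuvettes, 32 x 50 x 50 mm, origin under its centre
- wash_bottle: bystander: white wash bottle with red spout, 62 x 99 x 158 mm, origin under its centre
Not all that is in view belongs to the job. Of the things that look like the mould_top, the smaller one is meant.

How it is judged:
By the outcome, as a careful person would: the job done as asked, in the order asked, and still so for the second after the job is handed in, while the arm keeps its last pose, push and grip.
It also fails if it takes over 53 s, if anything falls off the work surface, if the arm or the gripper's body presses on something with over 40 N, if the wrist force passes 120 N, or if a joint passes its speed limit or range.

## Robot

A 7-joint arm with a two-finger parallel gripper is mounted at the origin on a cart in front of the work surface, level with it; the furniture and walls round the work are solid. World frame = base frame: x ahead of the robot, y to its left, z up, the work surface at z = 0. Lengths are in m, angles in rad, forces in N, time in s.
With the tool pointing down it reaches from about 0.425 to 0.925 m from the base axis. Payload 6.8 kg.
Tool frame: the origin (TCP) lies at the very end of the fingers, on their centre line; the grasp point (between the pads) lies 19 mm behind it; z points along the fingers, y is the line along which they close (so a half turn about z gives the same grasp; the last joint's range is limited). The gripper opens to 85 mm and grips with 20 to 120 N. Pads are 22 mm wide; open, the fingers measure 114 mm over their backs; the gripper's body (76 mm by 85 mm) begins 54 mm behind the grasp point. The pads swing forward as they close: fully open they stand 13 mm farther back than shut.
Start: joints at [1.029, 0.477, 0.022, 1.555, -0.011, 1.109, -0.083], TCP at [0.284, -0.612, 0.231] pointing down, gripper open.
Joint ranges: [-2.96, 2.96], [-0.34, 2.1], [-1.41, 1.46], [0.24, 2.44], [-1.37, 4.51], [0.17, 1.92], [-2.96, 2.96]. Speed limits (rad/s): [2.39, 2.39, 3.14, 3.14, 3.14, 3.14, 3.14].

## Interface

Orientations are given as a unit quaternion [w, x, y, z].
In Python, from station import bot gives the robot as it stands. The module is installed in compiled form; this text tells all that it offers.
- The arm moves only by the shell command python3 -m jog 'ROWS' [OPENING] [FORCE]. ROWS is JSON, a list of rows, each a list of 4 numbers: the shift along the tool's x, y, z in cm, then the turn about the tool's z in rad. In form: [[x, y, z, spin], ...]. A call has 1 to 20 rows; each row is the pose to reach, as a shift and turn from the pose commanded when the call began, along the tool's axes at that moment; what a row does not reach only later rows make up. A row lasts 1/12 s, in which the tool goes at most 41.7 mm and 7.16 degrees, less where a joint would pass 70% of its speed; a pose out of reach is approached as far as the arm can. A call with a gripper value outside its range is refused whole. OPENING is the closure, from -1 (fully open) to 1 (shut), set as the call begins (- or left out, the last holds). The fingers move at their own pace and stop on an object; FORCE is the grip in N (left out, the last holds). Time passes only in rows, so rows that repeat a pose let the fingers close. It gives the time, the measured TCP pose, the force, the opening and the grip force at its end, in the units of the state.
- bot.get_obs(): the state, without advancing time (a new reading comes with each control period).
- bot.read_camera(name): name is "side" or "top"; returns a dict with "pixels" (420x560x3 uint8, red, green, blue), "depth" (420x560 float32, m along the optical axis (not along the pixel's ray), 0 where there is no reading), "fovy" (degrees; the focal length in pixels is half the picture's height over the tangent of half this angle, whatever the lens; pixels are square), "cx", "cy" (the principal point, pixels), "distortion" ([k1, k2, p1, p2, k3] as OpenCV has them; the pictures are not rectified), "pose" (4x4, takes a point from camera to world coordinates). Camera axes: x right, y down, z forward; pixel columns grow to the right and rows downward; lengths in m; the calibration is good to about 2 mm. A picture is of the moment at which its call begins.
- bot.hand_in(): hands the job in; it is judged then, once.
The state is a dict: "t": time; "q": joint angles; "joint_vel": joint speeds; "joint_torque": joint torques, N m; "eef_pos": TCP position; "tool_rot": TCP orientation; "contact_force": force on the tool from outside, world axes, zero at the start; "torque": the same for the moment, N m; "gripper_width": opening from 0.0 (shut) to 1.0 (fully open); "grasp_force": force on a finger pad.
Only numpy, scipy, OpenCV 4.12 (cv2) and the standard library are available. Lean on these libraries where they do the work, as an engineer would, in place of code of your own. Each camera call takes 0.05 s, during which the arm holds its last target. There are 200 camera calls.

## Working session

There is one attempt and no reset: what is moved stays moved. The work goes in short steps, Python scripts to look and compute and a shell command to move; the robot and the scene stay as the last step left them, time stands still between calls to the robot, and variables do not carry over. Pictures are saved under pics/ and viewed, at most 10 in all, crops included, and the job is handed in when it is done.

```bash
mkdir -p pics; cat > h.py <<'E'
import numpy as np, cv2, pickle
from station import bot
def grab(n,tag):
    d=bot.read_camera(n); pickle.dump(d,open(f'{tag}.pkl','wb'))
    cv2.imwrite(f'pics/{tag}.png',d['pixels'][:,:,::-1]); return d
def load(tag): return pickle.load(open(f'{tag}.pkl','rb'))
def K(d):
    f=d['pixels'].shape[0]/2/np.tan(np.radians(d['fovy'])/2)
    return np.array([[f,0,d['cx']],[0,f,d['cy']],[0,0,1]])
def rays(d,uv):
    p=cv2.undistortPoints(np.float64(uv).reshape(-1,1,2),K(d),np.array(d['distortion'],float)).reshape(-1,2)
    return np.c_[p,np.ones(len(p))]
def cloud(d):
    v,u=np.mgrid[0:420,0:560]
    r=rays(d,np.c_[u.ravel(),v.ravel()])*d['depth'].reshape(-1,1)
    T=np.array(d['pose']); return (r@T[:3,:3].T+T[:3,3]).reshape(420,560,3)
def atz(d,uv,z):
    T=np.array(d['pose']); r=rays(d,uv)@T[:3,:3].T
    return T[:3,3]+r*((z-T[2,3])/r[:,2])[:,None]
def proj(d,P):
    T=np.linalg.inv(np.array(d['pose']))
    return cv2.projectPoints(np.float64(P).reshape(-1,1,3),cv2.Rodrigues(T[:3,:3])[0],T[:3,3],K(d),np.array(d['distortion'],float))[0].reshape(-1,2)
E
python3 - <<'E'
from h import *
a=grab('top','top0');b=grab('side','side0')
print(a['fovy'],a['distortion'],np.round(a['pose'],3),np.round(b['pose'],3)); print(bot.get_obs())
E
```

```text
49.709998829918746 [0.05177478 0.         0.         0.         0.        ] [[ 0.015 -0.995  0.096  0.389]
 [-1.    -0.016 -0.01  -0.296]
 [ 0.011 -0.096 -0.995  1.551]
 [ 0.     0.     0.     1.   ]] [[-0.999  0.032 -0.019  0.547]
 [ 0.031  0.453 -0.891  0.872]
 [-0.02  -0.891 -0.454  0.669]
 [ 0.     0.     0.     1.   ]]
{'t': 0.1, 'q': array([ 1.02887934,  0.47771367,  0.02232865,  1.55633231, -0.01148074,
        1.10930377, -0.08310525]), 'joint_vel': array([ 0.00084646, -0.00090722,  0.00159761, -0.00436022, -0.00036957,
       -0.00247736, -0.00067525]), 'joint_torque': array([ 5.48013108e-03, -5.97758639e+01,  1.61391858e+00, -2.81953132e+01,
        1.27716290e-02,  5.04687967e-03,  4.42550444e-06]), 'eef_pos': array([ 0.28350035, -0.61199969,  0.23043376]), 'tool_rot': array([-7.79063803e-04,  9.76563243e-01,  2.15229109e-01, -2.37662543e-04]), 'contact_force': array([-0.40253847,  0.21290339,  0.33289829]), 'torque': array([ 0.01992986, -0.01223183,  0.00560793]), 'grasp_force': 0.0, 'gripper_width': 0.9984000543352929}
```

View pics/top0.png

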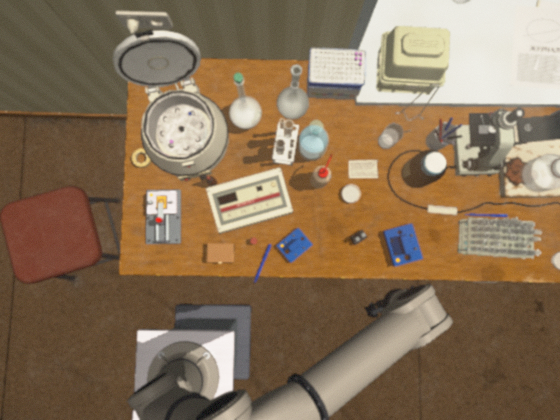

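View pics/side0.png

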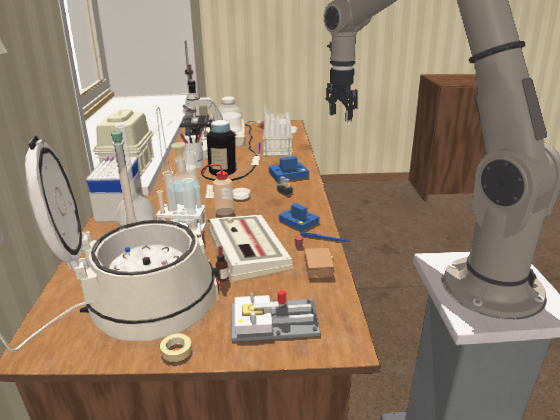

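Candidates for mould_top: a small blue plate with rib at top-image (293,245), and a larger blue one at (403,245). By the description the smaller one is meant, (293,245). The mould base is at (163,217), with its red knob at about (160,208).

```bash
python3 - <<'E'
from h import *
d=load('top0'); C=cloud(d); im=d['pixels'][:,:,::-1]
def cr(u,v,w,h,s): return cv2.resize(im[v:v+h,u:u+w],None,fx=s,fy=s,interpolation=cv2.INTER_CUBIC)
a=cr(135,180,60,70,6)   # 360x420
b=cr(265,222,60,50,6)   
e=cr(378,220,50,20,6)
b2=np.zeros((420,360,3),np.uint8); b2[:300]=b; b2[300:420,:300]=e
cv2.imwrite('pics/crop0.png',np.hstack([a,b2]))
hsv=cv2.cvtColor(d['pixels'],cv2.COLOR_RGB2HSV)
blue=((hsv[...,0]>105)&(hsv[...,0]<125)&(hsv[...,1]>140)&(hsv[...,2]>60)).astype(np.uint8)
for (u0,v0,u1,v1) in [(270,225,318,268),(378,220,428,270)]:
    m=np.zeros_like(blue);m[v0:v1,u0:u1]=blue[v0:v1,u0:u1]; P=C[m>0]
    for lo,hi in [(0.010,.030),(.035,.07),(.0,.1)]:
        q=P[(P[:,2]>lo)&(P[:,2]<hi)]
        if len(q)>8: print(len(q),q.mean(0).round(4),np.median(q[:,2]),cv2.minAreaRect((q[:,:2]*1000).astype(np.float32)))
E
```

```text
265 [ 0.4379 -0.3667  0.0189] 0.018845407760067934 ((438.201904296875, -358.6093444824219), (67.99884033203125, 88.77735900878906), 41.25654602050781)
93 [ 0.4392 -0.3604  0.0507] 0.050987827586804535 ((439.8424987792969, -360.8115234375), (21.56764793395996, 47.905582427978516), 40.65095520019531)
360 [ 0.4383 -0.365   0.0272] 0.020354634946619266 ((438.201904296875, -358.6093444824219), (67.99884033203125, 88.77735900878906), 41.25654602050781)
294 [ 0.4424 -0.7316  0.0244] 0.02456119964911052 ((444.1754150390625, -724.5979614257812), (113.92890167236328, 93.5818099975586), 14.567400932312012)
106 [ 0.4442 -0.7271  0.0653] 0.06552550377476618 ((446.6814270019531, -725.611572265625), (60.21488952636719, 23.51316261291504), 16.823047637939453)
424 [ 0.4437 -0.7301  0.0361] 0.02654590932197609 ((444.6067810058594, -723.8759765625), (113.6359634399414, 94.23664855957031), 15.757613182067871)
```

View pics/crop0.png

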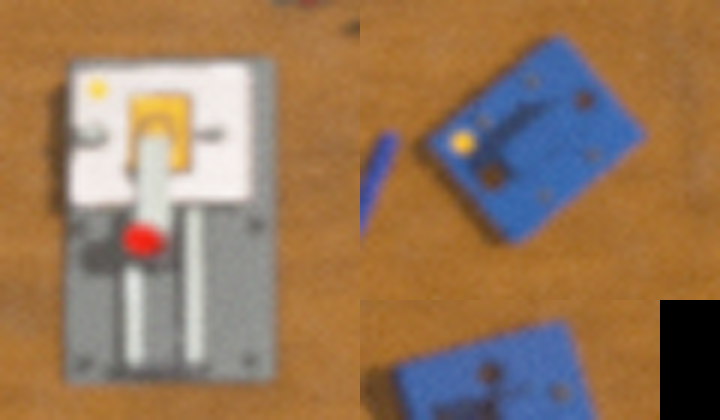

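```bash
python3 - <<'E'
from h import *
for tag,box in [('top0',(140,183,188,250)),('side0',(222,285,325,345))]:
    d=load(tag); C=cloud(d); u0,v0,u1,v1=box
    P=C[v0:v1,u0:u1].reshape(-1,3); col=d['pixels'][v0:v1,u0:u1].reshape(-1,3).astype(int)
    hsv=cv2.cvtColor(d['pixels'][v0:v1,u0:u1],cv2.COLOR_RGB2HSV).reshape(-1,3)
    for n,m in [('plate',(P[:,2]>.004)&(P[:,2]<.016)),('face',(abs(P[:,2]-.034)<.005)),('red',(col[:,0]>150)&(col[:,1]<70)&(col[:,2]<70)),('high',(P[:,2]>.047)&(P[:,2]<.09)),
      ('yellow',(hsv[:,0]>15)&(hsv[:,0]<32)&(hsv[:,1]>130)&(P[:,2]>.028))]:
        q=P[m]; 
        if len(q)<4: print(tag,n,len(q)); continue
        print(tag,n,len(q),q.mean(0).round(4),np.percentile(q[:,2],[5,50,95]).round(4),cv2.minAreaRect((q[:,:2]*1000).astype(np.float32)))
d=load('top0')
hb,hs=atz(d,[[287.2,251.7],[302.2,238.3]],.02)[:,:2]; print('holes',hb,hs,(hb+hs)/2,np.linalg.norm(hb-hs))
D=atz(d,[[150,202.2],[170,202.2]],.045)[:,:2];print('dowels',D,np.linalg.norm(D[0]-D[1]))
d=load('side0');C=cloud(d);hsv=cv2.cvtColor(d['pixels'],cv2.COLOR_RGB2HSV)
m=((hsv[...,0]>105)&(hsv[...,0]<125)&(hsv[...,1]>140)); m[:,:270]=0;m[:,325:]=0;m[:200]=0;m[233:]=0
P=C[m];
for lo,hi in [(.015,.026),(.047,.057)]:
    q=P[(P[:,2]>lo)&(P[:,2]<hi)];print('sidetop',len(q),cv2.minAreaRect((q[:,:2]*1000).astype(np.float32)))
im=d['pixels'][:,:,::-1]
cv2.imwrite('pics/crop1.png',np.vstack([cv2.resize(im[280:345,222:327],None,fx=5,fy=5,interpolation=2),cv2.resize(im[197:237,265:370],None,fx=5,fy=5,interpolation=2)]))
E
```

```text
top0 plate 903 [0.5048 0.0838 0.0089] [0.0045 0.0087 0.0146] ((531.0309448242188, 85.30599212646484), (224.69261169433594, 159.67616271972656), 2.627973794937134)
top0 face 482 [0.5702 0.0876 0.0336] [0.0296 0.0334 0.0381] ((528.42236328125, 87.41668701171875), (169.16844177246094, 94.88345336914062), 2.300030469894409)
top0 red 18 [0.5111 0.086  0.0703] [0.0593 0.0717 0.0765] ((512.1032104492188, 86.56046295166016), (11.186983108520508, 12.52155590057373), 24.50851058959961)
top0 high 65 [0.5344 0.0887 0.0594] [0.0473 0.0539 0.0784] ((541.5023193359375, 91.15087890625), (76.08781433105469, 72.75151062011719), 88.29142761230469)
top0 yellow 66 [0.5734 0.0694 0.107 ] [0.0327 0.0387 0.0447] ((487.77410888671875, -82.75155639648438), (469.2451171875, 31.797151565551758), 61.257057189941406)
side0 plate 1459 [0.5139 0.116  0.0103] [0.0061 0.0104 0.0144] ((532.9025268554688, 67.24674987792969), (220.04415893554688, 166.76026916503906), 2.8662965297698975)
side0 face 900 [0.5665 0.1002 0.0343] [0.0311 0.0343 0.0373] ((527.3466796875, 91.07260131835938), (169.6865692138672, 98.8584671020507
[... 209 characters left out ...]
74 0.0598] [0.0471 0.0565 0.0772] ((550.7645874023438, 102.3780288696289), (68.72872161865234, 80.28801727294922), 69.63282012939453)
side0 yellow 40 [0.5735 0.1076 0.0384] [0.0348 0.0385 0.0416] ((581.7890014648438, 109.57615661621094), (53.9935302734375, 18.78985595703125), 26.035137176513672)
holes [ 0.41506373 -0.33634376] [ 0.4609502  -0.38640535] [ 0.43800697 -0.36137455] 0.06790972067263219
dowels [[0.57208097 0.12250793]
 [0.57322114 0.05668636]] 0.06583144317580149
sidetop 188 ((439.8337707519531, -355.46142578125), (77.53770446777344, 97.6164779663086), 40.09385299682617)
sidetop 46 ((437.9568176269531, -352.4891052246094), (17.60012435913086, 43.34444808959961), 40.32255172729492)
```

View pics/crop1.png

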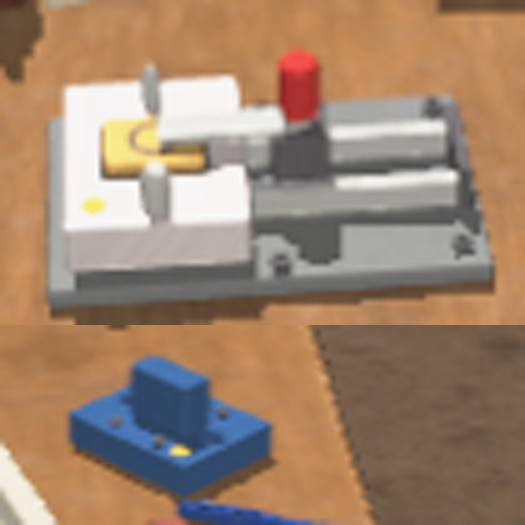

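```bash
cat >> h.py <<'E'
def fit(model,pts):
    # 2D rigid fit model->pts; returns x,y,yaw deg,residuals mm
    m=np.float64(model);p=np.float64(pts); mc,pc=m.mean(0),p.mean(0)
    H=(m-mc).T@(p-pc); a=np.arctan2(H[0,1]-H[1,0],H[0,0]+H[1,1]); R=np.array([[np.cos(a),-np.sin(a)],[np.sin(a),np.cos(a)]])
    t=pc-R@mc; return t.round(4),np.degrees(a).round(2),(1000*(p-m@R.T-t)).round(1).tolist()
E
python3 - <<'E'
from h import *
side,top=load('side0'),load('top0')
F=[[.076,-.048],[0,-.048],[0,.048],[.076,.048]]
P=[[.085,-.058],[-.1,-.058],[-.1,.058],[.085,.058]]
s=lambda a:np.array(a)/5+[222,280]-.4
t=lambda a:np.array(a)/6+[135,180]-.4
print('side face',fit(F,atz(side,s([[65,88],[238,78],[249,200],[68,233]]),.034)[:,:2]))
print('side plate',fit(P[1:],atz(side,s([[458,97],[493,267],[50,290]]),.010)[:,:2]))
print('top face',fit(F,atz(top,t([[250,65],[252,205],[72,207],[73,65]]),.034)[:,:2]))
print('top plate',fit(P,atz(top,t([[275,60],[273,380],[66,380],[70,60]]),.010)[:,:2]))
# blue
M=[[.038,-.048],[-.038,-.048],[-.038,.048],[.038,.048]]
t=lambda a:(np.array(a)-[360,0])/6+[265,222]-.4
print('top blue',fit(M,atz(top,t([[648,132],[515,243],[428,138],[562,35]]),.02)[:,:2]))
s=lambda a:(np.array(a)-[0,325])/5+[265,197]-.4
M3=[M[0],M[1],M[2],M[3]]
# side view: corners left(72,412) bottom(162,465) right(270,427) 
# camera at +y looking -y; image left=+x
print('side blue',atz(side,s([[72,412],[165,467],[270,427]]),.02).round(4))
# known references: table corner check - proj of gripper/TCP
for dd,n in ((top,'top'),(side,'side')):
    print(n,proj(dd,[[.2835,-.612,.2304],[.5727,.09,.034]]).round(1))
E
```

```text
side face (array([0.5363, 0.0861]), np.float64(4.35), [[-1.5, 2.1], [-2.2, 4.8], [2.8, -8.8], [1.0, 2.0]])
side plate (array([0.5361, 0.0897]), np.float64(1.09), [[0.9, 1.8], [1.1, -1.2], [-2.0, -0.7]])
top face (array([0.5363, 0.086 ]), np.float64(1.76), [[1.1, -0.5], [-1.7, -2.2], [-1.5, 1.1], [2.2, 1.6]])
top plate (array([0.5371, 0.0863]), np.float64(1.51), [[-2.1, 0.6], [0.9, 0.0], [2.4, -0.7], [-1.2, 0.1]])
top blue (array([ 0.44, -0.36]), np.float64(-49.57), [[15.6, -1.6], [1.6, 14.6], [-13.5, 1.9], [-3.6, -14.9]])
side blue [[ 0.4972 -0.3703  0.02  ]
 [ 0.4469 -0.2983  0.02  ]
 [ 0.3807 -0.343   0.02  ]]
top [[384.5 298. ]
 [160.7 202.6]]
side [[339.5 121.5]
 [253.4 309.3]]
```

```bash
python3 -m jog '[[1,-1.1,0,0.05],[3,-3.2,0,0.15],[6,-6.4,0,0.25],[9,-9.7,0,0.35],[12,-12.9,0,0.404],[15,-16.1,0,0.404],[18,-19.3,0,0.404],[21,-22.6,0,0.404],[24,-25.8,0,0.404],[27,-29,0,0.404],[30,-32.2,0,0.404],[33,-35.4,0,0.404],[36,-38.7,0,0.404],[39,-41.9,0,0.404],[42,-45.1,0,0.404],[45,-48.3,1,0.404],[47.5,-51,2,0.404],[49.2,-52.8,2.5,0.404],[50.1,-53.8,3,0.404],[50.1,-53.8,3,0.404]]' -1 30; python3 - <<'E'
from h import *
grab('side','s1');o=bot.get_obs();print(o['eef_pos'],o['tool_rot'],o['q'],o['t'])
E
```

```text
t: 1.77
eef_pos: [0.5121, 0.0933, 0.1999]
tool_rot: [-0.002, 1.0, 0.019, -0.001]
contact_force: [-0.5, -0.0, 0.4]
gripper_width: 1.0
grasp_force: 0.0
[0.51171932 0.08969991 0.20022298] [-6.05786859e-04  9.99839911e-01  1.78547199e-02 -9.97526046e-04] [-0.00318673  0.28021844 -0.34229654  1.93712887  0.11265538  0.94428239
 -1.93455875] 1.8167
```

```bash
python3 -m jog '[[0,0,1.5,0],[0,0,4,0],[0,0,7,0],[0,0,10,0],[0,0,12.5,0],[0,0,14,0],[0,0,14.8,0],[0,0,14.8,0]]' -1 30; python3 - <<'E'
from h import *
d=grab('side','s2');o=bot.get_obs();print(o['eef_pos'])
cv2.imwrite('pics/s2c.png',cv2.resize(d['pixels'][220:350,200:360,::-1],None,fx=4,fy=4,interpolation=2))
E
```

```text
t: 2.48
eef_pos: [0.511, 0.0847, 0.0519]
tool_rot: [0.001, 1.0, 0.014, -0.002]
contact_force: [-0.4, -0.9, -0.0]
gripper_width: 1.002
grasp_force: 0.0
[0.51192835 0.08520407 0.05312965]
```

View pics/s2c.png

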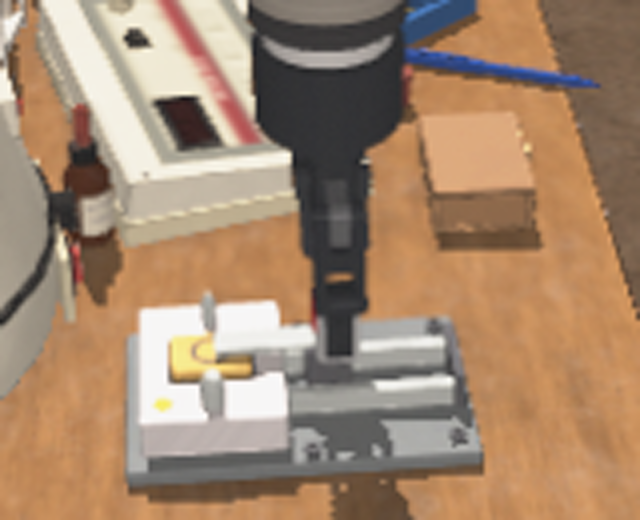

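Side view: the near finger (crop 340,330) stands over the carriage, the red knob's edge just visible behind it (315,310). Close on it.

```bash
python3 -m jog '[[0,0,0,0],[0,0,0,0],[0,0,0,0],[0,0,0,0],[0,0,0,0],[0,0,0,0],[0,0,0,0],[0,0,0,0],[0,0,0,0],[0,0,0,0]]' 1 30
```

```text
t: 3.37
eef_pos: [0.5128, 0.0881, 0.0541]
tool_rot: [-0.001, 1.0, 0.016, 0.001]
contact_force: [-1.2, 4.9, 5.7]
gripper_width: 0.197
grasp_force: 30.2
```

```bash
python3 -m jog '[[-0.5,0,0,0],[-1,0,0,0],[-1.5,0,0,0],[-2,0,0,0],[-2.5,0,0,0],[-3,0,0,0],[-3.5,0,0,0],[-3.8,0,0,0],[-4,0,0,0],[-4,0,0,0]]' 1 40; python3 -m jog '[[-0.2,0,0,0],[-0.4,0,0,0],[-0.6,0,0,0],[-0.7,0,0,0],[-0.7,0,0,0]]'
```

```text
t: 4.2
eef_pos: [0.4735, 0.0866, 0.0541]
tool_rot: [-0.001, 1.0, 0.015, 0.002]
contact_force: [0.7, 5.6, 4.2]
gripper_width: 0.192
grasp_force: 39.7
t: 4.62
eef_pos: [0.4668, 0.0864, 0.0541]
tool_rot: [-0.001, 1.0, 0.015, 0.002]
contact_force: [1.5, 5.1, 3.4]
gripper_width: 0.189
grasp_force: 39.6
```

```bash
for r in 1; do python3 -m jog '[[-0.1,0,0,0],[-0.2,0,0,0],[-0.3,0,0,0],[-0.3,0,0,0]]'; python3 -m jog '[[-0.1,0,0,0],[-0.2,0,0,0],[-0.3,0,0,0],[-0.3,0,0,0]]'; done
```

```text
t: 4.95
eef_pos: [0.4639, 0.0862, 0.0541]
tool_rot: [-0.001, 1.0, 0.015, 0.002]
contact_force: [1.7, 5.1, 3.4]
gripper_width: 0.195
grasp_force: 39.6
t: 5.28
eef_pos: [0.4615, 0.0861, 0.0541]
tool_rot: [-0.001, 1.0, 0.015, 0.002]
contact_force: [3.4, 5.4, 0.8]
gripper_width: 0.191
grasp_force: 39.4
```

```bash
python3 -m jog '[[-0.1,0,0,0],[-0.2,0,0,0],[-0.3,0,0,0],[-0.3,0,0,0]]'; python3 -m jog '[[-0.1,0,0,0],[-0.2,0,0,0],[-0.2,0,0,0],[-0.2,0,0,0]]'
```

```text
t: 5.62
eef_pos: [0.4614, 0.0862, 0.0542]
tool_rot: [-0.002, 1.0, 0.015, 0.005]
contact_force: [12.2, 4.2, -10.3]
gripper_width: 0.194
grasp_force: 39.5
t: 5.95
eef_pos: [0.4612, 0.0862, 0.0543]
tool_rot: [-0.002, 1.0, 0.015, 0.006]
contact_force: [17.2, 4.5, -17.8]
gripper_width: 0.191
grasp_force: 39.7
```

```bash
python3 -m jog '[[0.3,0,0,0],[0.3,0,0,0],[0.3,0,0,0],[0.3,0,0,0],[0.3,0,0,0],[0.3,0,0,0],[0.3,0,-1,0],[0.3,0,-3,0],[0.3,0,-6,0],[0.3,0,-9,0],[0.3,0,-12,0],[0.3,0,-14,0],[0.3,0,-15,0],[0.3,0,-15,0]]' -1 30; python3 - <<'E'
from h import *
o=bot.get_obs();print(o['eef_pos'],o['tool_rot'],o['q'])
w,x,y,z=o['tool_rot'];a=2*np.arctan2(y,x);print('toolx deg',np.degrees(a))
t=np.array([.4395,-.3605]);dl=t-o['eef_pos'][:2];print(100*dl@[np.cos(a),np.sin(a)],100*dl@[np.sin(a),-np.cos(a)])
d=grab('side','s3');C=cloud(d);p=d['pixels'].astype(int)
m=(p[...,0]>150)&(p[...,1]<70)&(p[...,2]<70);m[:270]=0;m[330:]=0;m[:,:250]=0;m[:,340:]=0
q=C[m];print(len(q),q.mean(0),q[:,2].max())
E
```

```text
t: 7.12
eef_pos: [0.4585, 0.085, 0.2058]
tool_rot: [-0.0, 1.0, 0.015, 0.002]
contact_force: [1.0, -0.2, -0.8]
gripper_width: 1.0
grasp_force: 0.0
[0.45848931 0.08497763 0.20584905] [-3.05148095e-04  9.99887053e-01  1.48363684e-02  2.38108185e-03] [ 0.00840894  0.18329284 -0.36230933  2.04793764  0.0825895   0.91895898
 -1.93932769]
toolx deg 1.7001898621555485
-3.2198069710114883 44.47181131632619
69 [0.46396316 0.10518874 0.07504113] 0.6691517007294453
```

```bash
python3 -m jog '[[0,1,0,-0.1],[0,3,0,-0.22],[-0.3,5.5,0,-0.34],[-0.5,8,0,-0.46],[-0.7,10.5,0,-0.58],[-0.9,13,0,-0.7],[-1.1,15.5,0,-0.82],[-1.3,18,0,-0.94],[-1.5,20.5,0,-1.06],[-1.7,23,0,-1.18],[-1.9,25.5,0,-1.3],[-2.1,28,0,-1.42],[-2.3,30.5,0,-1.54],[-2.5,33,0,-1.66],[-2.7,35.5,0,-1.78],[-2.9,38,0,-1.9],[-3,40.5,0,-2.02],[-3.1,42.5,0,-2.12],[-3.2,43.8,0,-2.2],[-3.2,44.5,0,-2.248]]' -1 30; python3 -m jog '[[0,0,0,0],[0,0,0,0],[0,0,0,0]]'; python3 - <<'E'
from h import *
o=bot.get_obs();print(o['eef_pos'],o['q'])
w,x,y,z=o['tool_rot'];a=2*np.arctan2(y,x);print('toolx deg',np.degrees(a))
for n in('side','top'): grab(n,n+'4')
d=load('side4');e=load('top4')
cv2.imwrite('pics/c4.png',np.hstack([cv2.resize(d['pixels'][120:250,240:370,::-1],(400,400)),cv2.resize(e['pixels'][180:280,240:340,::-1],(400,400))]))
print(proj(d,[o['eef_pos']]),proj(e,[o['eef_pos']]))
E
```

```text
t: 8.83
eef_pos: [0.4366, -0.3628, 0.2007]
tool_rot: [-0.002, 0.418, 0.908, 0.0]
contact_force: [0.0, 0.3, -1.5]
gripper_width: 0.997
grasp_force: 0.0
t: 9.08
eef_pos: [0.4382, -0.3599, 0.2021]
tool_rot: [-0.001, 0.419, 0.908, 0.0]
contact_force: [0.6, 0.2, 0.2]
gripper_width: 1.001
grasp_force: 0.0
[ 0.43818912 -0.35986299  0.20209399] [ 0.86858935  0.35728993 -0.36291256  1.82704989  0.14855003  0.9861015
  1.15061239]
toolx deg 130.47952788471937
[[299.26942087 157.85459241]] [[296.83774532 242.9909857 ]]
```

View pics/c4.png

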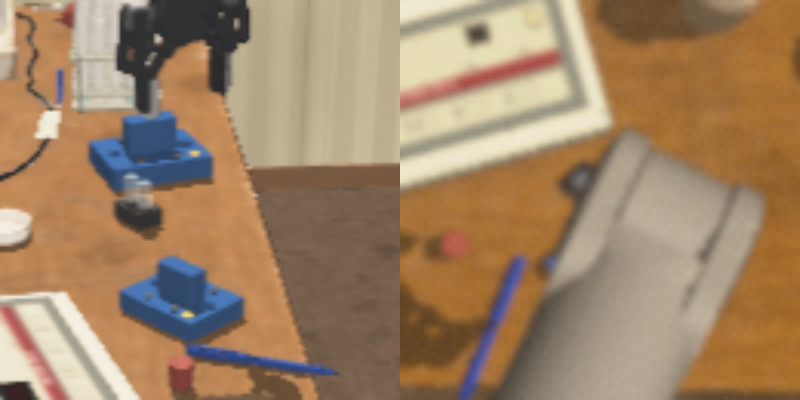

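```bash
python3 -m jog '[[0,0,1.5,0],[0,0,4,0],[0,0,7,0],[0,0,10,0],[0,0,13,0],[0,0,15.5,0],[0,0,17,0],[0,0,17.8,0],[0,0,17.8,0],[0,0,17.8,0]]' -1 30;  python3 -m jog '[[0,0,0,0],[0,0,0,0],[0,0,0,0],[0,0,0,0],[0,0,0,0],[0,0,0,0],[0,0,0,0],[0,0,0,0],[0,0,0,0],[0,0,0,0]]' 1 50
```

```text
t: 10.02
eef_pos: [0.439, -0.3609, 0.0258]
tool_rot: [0.0, 0.418, 0.908, 0.0]
contact_force: [-0.3, -0.2, 0.3]
gripper_width: 1.002
grasp_force: 0.0
t: 10.85
eef_pos: [0.4392, -0.3613, 0.026]
tool_rot: [0.001, 0.419, 0.908, -0.0]
contact_force: [0.1, 1.2, 6.8]
gripper_width: 0.249
grasp_force: 51.3
```

```bash
python3 -m jog '[[0,0,0,0],[0,0,-0.5,0],[0,0,-1.5,0],[0,0,-3.5,0],[0,0,-6,0],[0,0,-9,0],[0,0,-12,0],[0,0,-13.5,0],[0,0,-14,0],[0,0,-14,0]]' 1 80; python3 -m jog '[[0.6,1,0,0.02],[1.6,2.5,0,0.06],[3,4.7,0,0.1],[4.8,7.4,0,0.15],[6.6,10.2,0,0.2],[8.4,13,0,0.25],[10.2,15.8,0,0.3],[12,18.6,0,0.35],[13.8,21.4,0,0.4],[15.6,24.2,0,0.45],[17.4,27,0,0.5],[19,29.6,0,0.55],[20.5,32,0,0.6],[22,34.3,0,0.64],[23.3,36.2,0,0.665],[24.3,37.8,0,0.677],[25,38.9,0,0.677],[25.3,39.4,0,0.677],[25.3,39.4,0,0.677],[25.3,39.4,0,0.677]]'; python3 -m jog '[[0,0,0.7,0],[0,0,2,0],[0,0,3,0],[0,0,3.4,0],[0,0,3.4,0],[0,0,3.4,0],[0,0,3.4,0]]'
python3 - <<'E'
from h import *
o=bot.get_obs();print(o['eef_pos'],o['q'],o['contact_force'])
w,x,y,z=o['tool_rot'];a=2*np.arctan2(y,x);print('toolx deg',np.degrees(a),o['tool_rot'])
for n in('side','top'): grab(n,n+'5')
d=load('side5')
cv2.imwrite('pics/c5.png',cv2.resize(d['pixels'][235:350,210:350,::-1],None,fx=5.2,fy=5.2,interpolation=2))
E
```

```text
t: 11.68
eef_pos: [0.4387, -0.3616, 0.1667]
tool_rot: [0.001, 0.419, 0.908, -0.0]
contact_force: [-0.7, 0.8, -3.0]
gripper_width: 0.242
grasp_force: 78.4
t: 13.35
eef_pos: [0.5732, 0.0859, 0.1645]
tool_rot: [-0.0, 0.697, 0.717, -0.001]
contact_force: [-0.1, -1.0, -2.5]
gripper_width: 0.242
grasp_force: 78.3
t: 13.93
eef_pos: [0.5741, 0.0871, 0.1318]
tool_rot: [0.0, 0.697, 0.718, 0.0]
contact_force: [0.6, 0.4, -2.5]
gripper_width: 0.242
grasp_force: 78.4
[0.57408901 0.08706144 0.13175158] [ 0.02552084  0.46241332 -0.36488513  1.85674522  0.21184847  0.85948142
 -0.41355305] [ 0.55250088  0.38967566 -2.4817123 ]
toolx deg 91.7025243887315 [2.22384326e-04 6.96523356e-01 7.17534016e-01 3.17082392e-04]
```

View pics/c5.png

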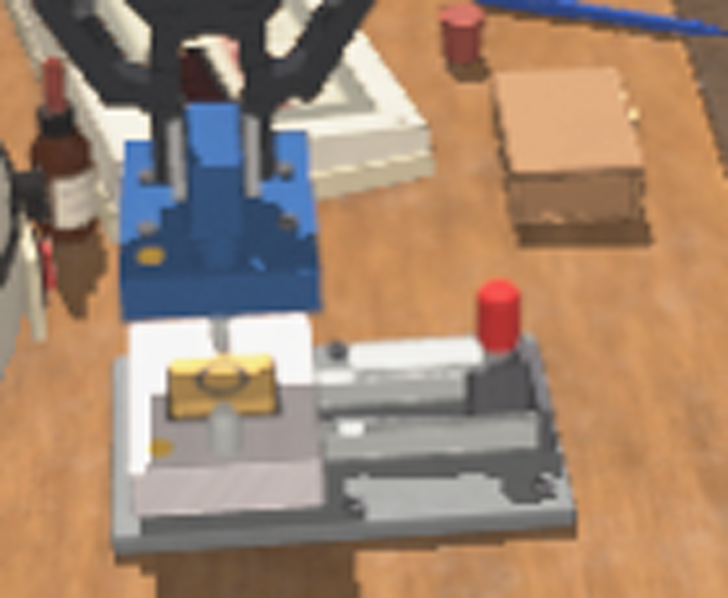

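Side view: knob now at the far end of its rail (crop 498,318), the sprung plate (222,385) clear of the blade; the blue half hangs above with its yellow mark (150,257) on the same side as the base's (160,447).

```bash
python3 - <<'E'
from h import *
d=load('side5');C=cloud(d);C0=cloud(load('side0'));o=bot.get_obs()
K_=K(d);print('f',K_[0,0])
def face(C,uc,v0,v1,z0,z1,lab):
    P=C[v0:v1,uc[0]:uc[1]].reshape(-1,3);P=P[(P[:,2]>z0)&(P[:,2]<z1)]
    A=np.c_[P[:,0]-.574,np.ones(len(P))]
    for _ in range(4):
        c=np.linalg.lstsq(A,P[:,1],rcond=None)[0]; r=P[:,1]-A@c; k=abs(r)<2.0*r.std(); P,A=P[k],A[k]
    print(lab,len(P),'y at x=.574:',c[1].round(4),'yaw',np.degrees(np.arctan(c[0])).round(2),'sd',r.std().round(4))
cr=lambda x:210+int(x/5.2); rr=lambda y:235+int(y/5.2)
face(C,(cr(140),cr(315)),rr(478),rr(505),.014,.032,'block5')
face(C0,(cr(140),cr(315)),rr(478),rr(505),.014,.032,'block0')
face(C,(cr(130),cr(315)),rr(275),rr(312),.108,.124,'blue')
# vertical edges, subpixel, blue-ness / whiteness
px=d['pixels'].astype(float)
def edge(img,v,ulo,uhi):
    r=img[v,ulo:uhi]; g=np.abs(np.diff(r)); i=g.argmax(); s=slice(max(i-2,0),i+3); return ulo+.5+(np.arange(len(g))[s]*g[s]).sum()/g[s].sum()
b=px[...,2]-px[...,0]
for v in range(rr(275),rr(312)):
    print('blue',v,edge(b,v,228,240).round(2),edge(b,v,266,277).round(2))
g0=load('side0')['pixels'].astype(float)
for im,n in((px,'5'),(g0,'0')):
  for v in range(rr(470),rr(505)):
    g=im.mean(2); print('block',n,v,edge(g,v,229,241).round(2),edge(g,v,266,278).round(2))
print(proj(d,[[.612,.135,.034],[.536,.135,.034],[.612,.135,.02],[.612,.135,.116],[.536,.135,.116]]).round(2))
E
```

```text
f 465.40700355697516
block5 175 y at x=.574: 0.139 yaw 2.71 sd 0.001
block0 175 y at x=.574: 0.1388 yaw 1.96 sd 0.001
blue 198 y at x=.574: 0.1371 yaw 1.45 sd 0.001
blue 287 232.12 271.05
blue 288 232.3 271.2
blue 289 232.27 271.23
blue 290 232.37 271.22
blue 291 232.51 271.2
blue 292 232.53 271.28
blue 293 232.61 271.47
blue 294 232.73 271.41
block 5 325 237.5 271.41
block 5 326 231.38 271.62
block 5 327 231.47 271.65
block 5 328 231.59 275.9
block 5 329 231.38 275.9
block 5 330 231.47 271.59
block 5 331 231.43 271.67
block 0 325 234.16 271.45
block 0 326 231.45 271.57
block 0 327 231.53 272.06
block 0 328 231.67 271.66
block 0 329 231.38 272.03
block 0 330 231.47 272.08
block 0 331 231.46 276.03
[[234.08 324.03]
 [271.29 322.78]
 [234.48 329.27]
 [231.63 291.71]
 [270.47 290.43]]
```

```bash
python3 - <<'E'
from h import *
px=load('side0')['pixels'].astype(int)
for v in (322,324,326,328,330): print(v,px[v,229:241].mean(1).astype(int),px[v,266:279].mean(1).astype(int))
px=load('side5')['pixels'].astype(int)
for v in (326,328,330): print(v,px[v,229:241].mean(1).astype(int),px[v,266:279].mean(1).astype(int))
E
```

```text
322 [149 144 127 162 171 188 234 245 245 242 228 207] [246 246 246 246 246 233 140 155 156 155 155 156 155]
324 [143 136 125 162 172 195 240 245 245 245 245 245] [218 216 213 209 204 172 111  98  96  96  93  90  91]
326 [138 135 127 165 171 174 187 195 191 187 186 184] [179 178 178 179 178 161 117  91  92  91  92  92  91]
328 [137 135 134 165 170 167 161 174 173 174 173 173] [178 178 177 175 178 163 147 163 169 170 171 171 165]
330 [136 131 130 164 170 169 161 174 172 172 171 172] [177 175 176 177 179 163 121 134 168 170 160 149 146]
326 [145 139 132 172 179 182 195 204 197 181 183 182] [187 187 187 186 186 169 122  94  96  95  96  95  96]
328 [143 140 139 172 177 174 168 181 181 181 181 181] [186 186 186 184 185 171 126  95  95  96 144 178 178]
330 [143 136 136 171 178 176 168 182 180 181 180 179] [186 183 184 184 188 171 126  95  95  95  98 132 152]
```

```bash
python3 -m jog '[[0.19,0.09,0,-0.009],[0.19,0.09,1,-0.009],[0.19,0.09,2.5,-0.009],[0.19,0.09,4,-0.009],[0.19,0.09,4.8,-0.009],[0.19,0.09,5.1,-0.009],[0.19,0.09,5.1,-0.009],[0.19,0.09,5.1,-0.009],[0.19,0.09,5.1,-0.009]]'; python3 -m jog '[[0,0,0.1,0],[0,0,0.2,0],[0,0,0.3,0],[0,0,0.4,0],[0,0,0.5,0],[0,0,0.5,0],[0,0,0.5,0]]'
```

```text
t: 14.78
eef_pos: [0.5752, 0.0893, 0.081]
tool_rot: [0.0, 0.693, 0.721, 0.001]
contact_force: [-0.5, -1.0, -1.7]
gripper_width: 0.241
grasp_force: 78.5
t: 15.37
eef_pos: [0.5745, 0.0891, 0.0752]
tool_rot: [-0.0, 0.693, 0.721, -0.0]
contact_force: [0.2, -0.4, -1.9]
gripper_width: 0.241
grasp_force: 78.5
```

```bash
python3 -c "
from station import bot
o=bot.get_obs();print(o['eef_pos'],o['tool_rot'],o['contact_force'],o['torque'])"
```

```text
[0.57450712 0.08905731 0.07520547] [-5.15943623e-05  6.93185475e-01  7.20759245e-01 -7.94451205e-05] [ 0.15619429 -0.36295944 -1.94338977] [0.0375397  0.04654566 0.00700742]
```

```bash
python3 -m jog '[[0,0,0.1,0],[0,0,0.2,0],[0,0,0.3,0],[0,0,0.3,0],[0,0,0.3,0]]'; python3 -m jog '[[0,0,0.1,0],[0,0,0.2,0],[0,0,0.3,0],[0,0,0.3,0],[0,0,0.3,0]]';python3 -c "
from station import bot
o=bot.get_obs();print(o['eef_pos'],o['tool_rot'],o['contact_force'],o['torque'])"
```

```text
t: 15.78
eef_pos: [0.5745, 0.0891, 0.0722]
tool_rot: [-0.0, 0.693, 0.721, -0.0]
contact_force: [0.4, -0.0, -1.9]
gripper_width: 0.243
grasp_force: 78.5
t: 16.2
eef_pos: [0.5746, 0.0891, 0.0692]
tool_rot: [0.0, 0.693, 0.721, 0.0]
contact_force: [0.5, -0.2, -2.8]
gripper_width: 0.243
grasp_force: 78.5
[0.57461447 0.0890506  0.06923668] [1.72426278e-06 6.93219274e-01 7.20726743e-01 1.24560252e-05] [ 0.5304012  -0.18864353 -2.75450443] [ 0.03931081 -0.00934767 -0.01286007]
```

```bash
python3 -m jog '[[0,0,0.1,0],[0,0,0.2,0],[0,0,0.3,0],[0,0,0.3,0],[0,0,0.3,0]]'; python3 -m jog '[[0,0,0.1,0],[0,0,0.2,0],[0,0,0.3,0],[0,0,0.3,0],[0,0,0.3,0]]'; python3 -m jog '[[0,0,0.1,0],[0,0,0.2,0],[0,0,0.2,0],[0,0,0.2,0]]'
```

```text
t: 16.62
eef_pos: [0.5746, 0.0891, 0.0663]
tool_rot: [0.0, 0.693, 0.721, 0.0]
contact_force: [0.6, 0.1, -3.2]
gripper_width: 0.241
grasp_force: 78.7
t: 17.03
eef_pos: [0.5747, 0.0891, 0.0636]
tool_rot: [0.0, 0.693, 0.721, 0.0]
contact_force: [-2.0, -1.0, 4.0]
gripper_width: 0.241
grasp_force: 79.2
t: 17.37
eef_pos: [0.5746, 0.0891, 0.0615]
tool_rot: [0.0, 0.693, 0.721, 0.0]
contact_force: [-2.0, -0.7, 5.5]
gripper_width: 0.244
grasp_force: 79.5
```

```bash
python3 -m jog '[[0,0,0.1,0],[0,0,0.2,0],[0,0,0.2,0],[0,0,0.2,0]]'; python3 -m jog '[[0,0,0.1,0],[0,0,0.2,0],[0,0,0.2,0],[0,0,0.2,0]]'
```

```text
t: 17.7
eef_pos: [0.5747, 0.0891, 0.0601]
tool_rot: [0.0, 0.693, 0.721, 0.0]
contact_force: [-5.0, -1.3, 11.0]
gripper_width: 0.241
grasp_force: 80.2
t: 18.03
eef_pos: [0.5747, 0.0891, 0.0601]
tool_rot: [0.001, 0.693, 0.721, -0.0]
contact_force: [-11.4, -3.4, 30.1]
gripper_width: 0.241
grasp_force: 82.9
```

```bash
python3 -m jog '[[0,0,0,0],[0,0,0,0],[0,0,0,0],[0,0,0,0]]'; python3 - <<'E'
from h import *
d=grab('side','s9')
cv2.imwrite('pics/c9.png',cv2.resize(d['pixels'][235:350,210:350,::-1],None,fx=5.2,fy=5.2,interpolation=2))
E
```

```text
t: 18.37
eef_pos: [0.5747, 0.0891, 0.0601]
tool_rot: [0.001, 0.693, 0.721, -0.0]
contact_force: [-10.9, -3.2, 29.5]
gripper_width: 0.241
grasp_force: 82.9
```

View pics/c9.png

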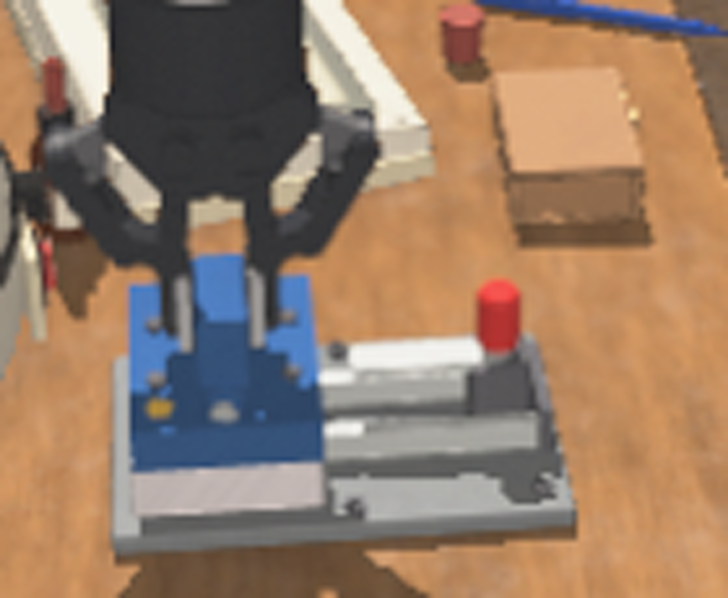

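The halves sit flush (joint line at crop 228,468) and the large dowel shows in the large hole (222,412). The yellow mark (160,408) is on the base's marked side and the lock is at its stop (498,318).

```bash
python3 -c "
from station import bot
print(bot.hand_in())"
```

```text
the job is handed in; nothing more can be done
None
```

The lock was slid to its end stop first, then the smaller blue upper half was seated over the dowels with the yellow marks together. I handed the job in with the gripper holding the halves flush at about 30 N, near 18.4 s; no verdict came back.

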